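# Brace a lubricator reservoir and untwist its cap

## Task

Stand the air-line reservoir with the red cap fully down in the square pocket of the blue holding block, so that it cannot turn, its cap still locked on. Then, with the reservoir staying in the pocket, untwist the stiff red cap anticlockwise (seen from above) until its lugs come free, lift it straight off and finish still holding it in the gripper, level and just above the open mouth, a finger's width or two clear of the rim. Keep the reservoir upright throughout and leave the black-capped reservoir and the other things on the bench alone.

Things in the scene. Friction and masses are not known exactly. Their poses are not given: they have to be found in the camera images.
- reservoir: Loose air-line reservoir, 0.3 to 0.55 kg: square aluminium foot 52 x 52 x 14 mm, clear round bowl 52 mm wide up to z = 70 mm, neck 38 mm wide with two outer lugs (at +x and -x), open rim at z = 100 mm; 114 mm high with cap. Origin: centre of the foot's underside; x, y parallel to the foot's sides, z up. On the bare bench it turns along with the cap. Carry it by the locked cap.
- cap: Ribbed round red cap, 56 mm wide, 26 mm high, 0.07 kg, white bar on top along its x. Origin: centre of the skirt's underside, 88 mm above the reservoir's origin when closed. A bayonet, stiff (0.2 to 0.5 N m). Its yaw minus the reservoir's, anticlockwise positive: -0.05 to 0.25 rad at the start, locked below 0.9, free to lift from 0.9 to 2.0 (lift at 1.2 to 1.4).
- block: Blue holding block, fixed to the bench, 110 x 110 x 24 mm. In its top a square pocket, 56 x 56 mm, 16 mm deep, sides parallel to the block's x and y; the rim's chamfer is only for looks. The foot fits in any of four ways with 2 mm to spare on each side. Origin: centre of its underside.
- pocket (a point): Centre of the pocket's floor, 8 mm above the bench. The reservoir's origin comes here when it is seated.
- mouth (a point): Centre of the reservoir's open rim, 100 mm above its origin. The closed cap's skirt reaches 12 mm below it. Inside the cap a spring-loaded seal presses on the rim with 15 N, so the cap hops up 1 to 2 mm when the lugs come free.
- spare: Second reservoir of the same shape and size (114 mm high) with a black cap, loose. To be left alone. Origin: centre of the underside of its foot.
- regulator: Loose cream die-cast pressure regulator standing upright, 80 mm in diameter, 124 mm high, T-handle on top. Bystander. Origin: centre of its underside.
- valve: Loose solenoid valve, 60 x 90 mm, 97 mm high, aluminium with a cream and black coil. Bystander. Origin: centre of its underside.
- actuator: Loose small air cylinder lying on the bench, 50 mm wide, 50 mm high, 120 mm long with a rod of 50 mm more towards its +y. Bystander. Origin: on its underside, midway between its end blocks.
- elbow: Loose brass elbow fitting, about 45 x 35 mm, 22 mm high. Bystander. Origin: on the bench under its corner.
- wrench: Loose steel open-ended wrench lying flat on the robot's right. Bystander. Origin: centre of its underside.
Mind the look-alikes: they are no part of the job. Several things look just like the block: the one meant starts farthest to the robot's right. There is more than one size of the cap; the one meant has the size given above.

How it is judged:
By the outcome, as a careful person would: the job done as asked, in the order asked, and still so for the second after the job is handed in, while the arm keeps its last pose, push and grip.
It also fails if it takes over 45 s, if anything falls off the work surface, if the arm or the gripper's body presses on something with over 40 N, if the wrist force passes 120 N, or if a joint passes its speed limit or range.

## Robot

A 6-joint arm with a two-finger parallel gripper is mounted at the origin on the work surface. World frame = base frame: x ahead of the robot, y to its left, z up, the work surface at z = 0. Lengths are in mm, angles in rad, forces in N, time in s.
With the tool pointing down it reaches from about 325 to 900 mm from the base axis. Payload 6.1 kg.
Tool frame: the origin (TCP) lies at the very end of the fingers, on their centre line; the grasp point (between the pads) lies 19 mm behind it (env.grip_point_offset is the z of the grasp point in the tool frame, in mm); z points along the fingers, y is the direction in which the jaws open and shut (so a half turn about z gives the same grasp; the last joint's range is limited). The gripper opens to 85 mm and grips with 20 to 120 N. Pads are 22 mm wide; open, the fingers measure 114 mm over their backs; the gripper's body (76 mm by 85 mm) begins 54 mm behind the grasp point. The pads swing forward as they close: fully open they stand 13 mm farther back than shut.
Start: joints at [-1.449, 0.22, 1.526, -0, 1.395, -0.126], TCP at [153.288, -605.903, 231.3] pointing down, gripper open.
Joint ranges: [-2.98, 2.98], [-0.91, 2.08], [0.09, 2.57], [-1.24, 4.39], [0.2, 2.65], [-2.68, 2.68]. Speed limits (rad/s): [2.57, 2.57, 3.01, 3.14, 3.14, 3.14].

## Interface

Orientations are given as a unit quaternion [w, x, y, z].
In Python, from rig import env, viewer gives the robot as it stands.
- The arm moves only by the tool step_arm, never from a script. Its argument "motion" is a list of rows, each a list of 6 numbers: the shift along the tool's x, y, z in m, then the turn, a rotation vector about the tool's x, y, z in rad. A call has 1 to 12 rows; each row is the pose to reach, as a shift and turn from the pose commanded when the call began, along the tool's axes at that moment; what a row does not reach only later rows make up. A row lasts 1/10 s, in which the tool goes at most 50 mm and 8.59 degrees, less where a joint would pass 70% of its speed; a pose out of reach is approached as far as the arm can. A call with a gripper value outside its range is refused whole. "gripper" is the finger opening in m, from 0 to 0.0854, set as the call begins (left out, the last holds). The fingers move at their own pace and stop on an object; "newtons" is the grip in N (left out, the last holds). Time passes only in rows, so rows that repeat a pose let the fingers close. It gives the time, the measured TCP pose, the force and the opening at its end, in the units of the state.
- env.observe(): the state, without advancing time (a new reading comes with each control period).
- viewer.capture(name): name is "scene" or "side" or "wrist"; returns (picture, depth): 480x640x3 uint8, red, green, blue; 480x640 float32, mm along the optical axis (not along the pixel's ray), 0 where there is no reading.
- viewer.camera_model(name): a dict with "fx", "fy", "cx", "cy" (pixels), "k1" (the pictures are not rectified: a ray, as slopes to the right and down, at radius r is drawn at 1 + k1 r^2 times it, then the intrinsics apply), "position" and "rotation" of the camera in the world. Camera axes: x right, y down, z forward; pixel columns grow to the right and rows downward; lengths in mm; the calibration is good to about 2 mm. A picture is of the moment at which its call begins: read the wrist's pose just before it. camera_model takes no time and is no camera call; for the wrist camera it gives the pose at the moment of the call.
- env.close_job(): hands the job in, once; it reports no verdict.
The state is a dict: "clock": time; "q": joint angles; "joint_velocities": joint speeds; "joint_efforts": joint torques, N m; "position": TCP position; "tcp_rot": TCP orientation; "wrist_force": force on the tool from outside, world axes, zero at the start; "ft_torque": the same for the moment, N m; "grip_width": finger opening in mm.
Only numpy, scipy, OpenCV 4.12 (cv2) and the standard library are available. Lean on these libraries where they do the work, as an engineer would, in place of code of your own. Each camera call takes 0.05 s, during which the arm holds its last target.

## Working session

There is one attempt and no reset: what is moved stays moved. The work goes in short steps, Python scripts to look and compute and a tool call to move; the robot and the scene stay as the last step left them, time stands still between calls to the robot, and variables do not carry over. Pictures are saved under pics/ and viewed, and the job is handed in when it is done.

Besides the shell and the picture viewer there is one more tool, called after ">>>" as name(argument=value, ...) on one line, values as JSON. step_arm: Moves the arm, as the interface text tells. Its arguments: {"type":"object","properties":{"motion":{"type":"array","items":{"type":"array","items":{"type":"number"}}},"gripper":{"type":"number"},"newtons":{"type":"number"}},"required":["motion"]}

```bash
ls; mkdir -p pics
cat > h.py <<'E'
import numpy as np, cv2
from rig import env, viewer
def save(name,img): cv2.imwrite('pics/'+name+'.png',img[:,:,::-1])
E
python3 - <<'E'
from h import *
s=env.observe(); print(s)
for n in ['scene','side','wrist']:
    m=viewer.camera_model(n); print(n,m)
    p,d=viewer.capture(n); save(n+'0',p); np.save(n+'0_d.npy',d); np.save(n+'0_p.npy',p)
    import pickle; pickle.dump(m,open(n+'0_m.pkl','wb'))
E
```

```text
pics
{'clock': 0.0, 'q': array([-1.44908768e+00,  2.21224178e-01,  1.52761349e+00,  4.09330789e-05,
        1.39472358e+00, -1.26120538e-01]), 'joint_velocities': array([-0.00013625, -0.00056399,  0.00048757, -0.00013928, -0.00064596,
       -0.00070527]), 'joint_efforts': array([ 9.54652714e-04, -4.96889091e+01, -3.89400029e+01, -6.84746306e-05,
        1.10847116e-02,  2.05978006e-05]), 'position': array([ 153.23467725, -605.29331244,  230.19920876]), 'tcp_rot': array([-9.84249244e-04,  9.92332370e-01,  1.23594086e-01,  2.23178232e-05]), 'wrist_force': array([ 0.0540733 , -0.11432822, -0.5605682 ]), 'ft_torque': array([-0.05605369,  0.01208362, -0.004955  ]), 'grip_width': 85.71307791811327}
scene {'fx': 540.8388937869574, 'fy': 540.8388937869574, 'cx': 325.3108582074902, 'cy': 232.2149707464004, 'k1': -0.00574578683159914, 'position': array([1332.52455478, -110.16819187,  968.19567301]), 'rotation': array([-0.25768909,  0.6974044 ,  0.62780229, -0.23040773])}
side {'fx': 574.4121459643293, 'fy': 574.4121459643293, 'cx': 311.81149145270456, 'cy': 247.1707841132425, 'k1': -0.14036291733471248, 'position': array([ 195.89907745, 1078.44630371,  999.51622958]), 'rotation': array([ 0.0804076 , -0.14328296,  0.88425605, -0.43714511])}
wrist {'fx': 359.9074543232007, 'fy': 359.9074543232007, 'cx': 318.3240677362086, 'cy': 238.45635844950175, 'k1': -0.01071303108346302, 'position': array([ 218.48171788, -589.57243061,  373.38026324]), 'rotation': array([ 0.10621231,  0.78201841, -0.60840377, -0.08373171])}
```

View pics/scene0.png

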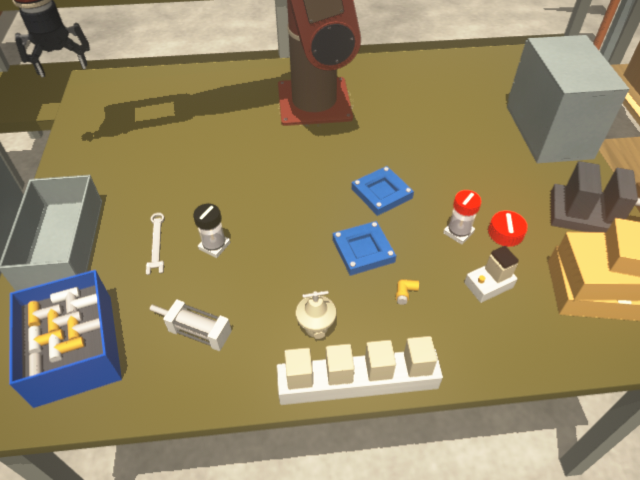

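View pics/side0.png

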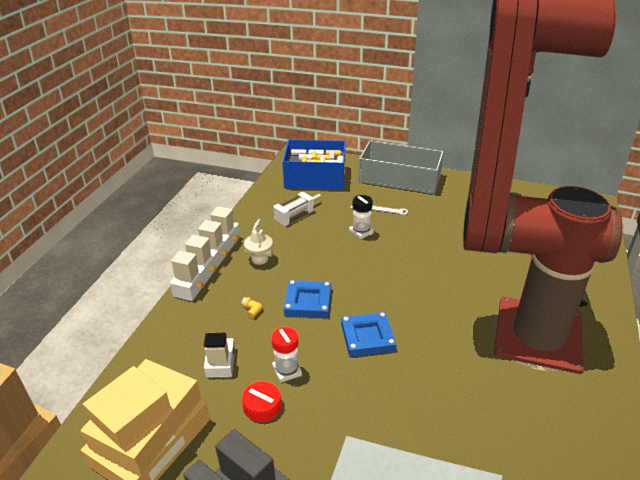

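View pics/wrist0.png

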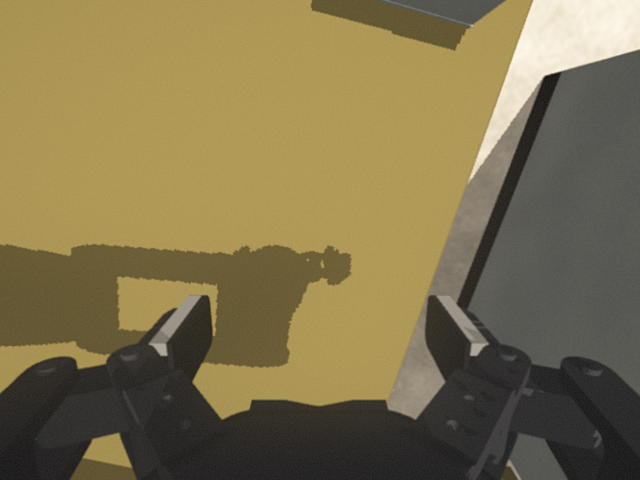

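The scene picture shows two blue blocks, at (364,246) and (383,188). The red-capped reservoir is at (463,215), a larger loose red cap at (508,228), and the black-capped spare at (210,228). Next I'll measure them.

```bash
cat >> h.py <<'E'
from scipy.spatial.transform import Rotation as R
def rot(q): return R.from_quat([q[1],q[2],q[3],q[0]]).as_matrix()
def K(m): return np.array([[m['fx'],0,m['cx']],[0,m['fy'],m['cy']],[0,0,1.]])
def rays(m,uv):
    uv=np.asarray(uv,float).reshape(-1,1,2)
    n=cv2.undistortPoints(uv,K(m),np.array([m['k1'],0,0,0,0.])).reshape(-1,2)
    return np.c_[n,np.ones(len(n))]@rot(m['rotation']).T
def onz(m,uv,z):
    r=rays(m,uv); o=m['position']; return o+r*((z-o[2])/r[:,2])[:,None]
def cloud(m,d):
    v,u=np.nonzero(d>0); P=m['position']+rays(m,np.c_[u,v])*d[v,u][:,None]
    out=np.full(d.shape+(3,),np.nan); out[v,u]=P; return out
def proj(m,P):
    p=(np.asarray(P,float).reshape(-1,3)-m['position'])@rot(m['rotation'])
    return cv2.projectPoints(p.reshape(-1,1,3),np.zeros(3),np.zeros(3),K(m),np.array([m['k1'],0,0,0,0.]))[0].reshape(-1,2)
def tri(ms,uvs):
    A=np.zeros((3,3));b=np.zeros(3)
    for m,uv in zip(ms,uvs):
        r=rays(m,uv)[0]; r/=np.linalg.norm(r); Q=np.eye(3)-np.outer(r,r); A+=Q;b+=Q@m['position']
    return np.linalg.solve(A,b)
def comps(mask,amin=60):
    n,l,st,c=cv2.connectedComponentsWithStats(mask.astype(np.uint8)); return [(l==i,st[i],c[i]) for i in range(1,n) if st[i,4]>=amin]
E
python3 - <<'E'
from h import *
import pickle
for n in ['scene','side']:
    m=pickle.load(open(n+'0_m.pkl','rb'));p=np.load(n+'0_p.npy');d=np.load(n+'0_d.npy')
    C=cloud(m,d); h=cv2.cvtColor(p,cv2.COLOR_RGB2HSV)
    red=((h[...,0]<8)|(h[...,0]>172))&(h[...,1]>170)&(h[...,2]>150)
    blue=(h[...,0]>100)&(h[...,0]<125)&(h[...,1]>150)&(h[...,2]>60)
    blk=(h[...,2]<40)
    for nm,mk in (('red',red),('blue',blue),('blk',blk)):
        for k,st,c in comps(mk,80):
            P=C[k]; P=P[~np.isnan(P[:,0])]
            if len(P)<20: continue
            print(n,nm,c.round(),st,'med',np.nanmedian(P,0).round(),'lo',np.percentile(P,2,axis=0).round(),'hi',np.percentile(P,98,axis=0).round())
    b=cv2.resize(p[170:290,330:540] if n=='scene' else p[260:430,220:420],None,fx=3.5,fy=3.5,interpolation=cv2.INTER_CUBIC); save(n+'crop',b)
E
```

```text
scene red [467. 203.] [454 190  27  26 484] med [555. 286. 112.] lo [520. 263.  91.] hi [574. 315. 117.]
scene red [507. 229.] [488 211  39  36 959] med [573. 389.  35.] lo [524. 360.   3.] hi [600. 434.  40.]
scene blue [382. 188.] [ 353  170   55   39 1044] med [396. 133.  22.] lo [348.  79.   4.] hi [455. 184.  27.]
scene blue [363. 245.] [ 335  224   56   44 1427] med [574.  59.  22.] lo [525.   6.   5.] hi [628. 109.  27.]
scene blue [ 63. 364.] [  10  271  110  136 3562] med [ 853. -533.   69.] lo [ 654. -638.    6.] hi [ 877. -452.  101.]
scene blk [51. 20.] [ 30   5  34  31 277] med [ 171. -575.  379.] lo [ 153. -632.  344.] hi [ 189. -569.  402.]
side red [284. 340.] [271 327  27  27 518] med [539. 303. 113.] lo [516. 268.  89.] hi [568. 321. 117.]
side red [261. 401.] [ 242  381   40   41 1163] med [552. 416.  35.] lo [518. 367.   3.] hi [593. 442.  41.]
side blue [313. 167.] [ 283  140   62   50 2173] med [ 750. -480.   66.] lo [ 648. -643.    2.] hi [ 864. -446.   99.]
side blue [308. 299.] [ 284  281   47   37 1428] med [572.  64.  20.] lo [514.   9.   3.] hi [624. 124.  26.]
side blue [368. 335.] [ 342  313   54   44 1757] med [394. 140.  22.] lo [333.  83.   3.] hi [451. 204.  28.]
side blk [492.  19.] [490   0   6  41 119] med [231. -54. 710.] lo [226. -94. 672.] hi [235. -17. 741.]
side blk [578. 195.] [553 187  54  18 532] med [  3. -19. 383.] lo [-49. -49. 380.] hi [ 50.   4. 386.]
side blk [362. 204.] [353 195  19  17 206] med [ 519. -259.  110.] lo [ 497. -299.   90.] hi [ 546. -247.  115.]
side blk [466. 220.] [464 200   5  42  93] med [220.  28. 306.] lo [215.  -9. 275.] hi [224.  64. 349.]
side blk [215. 340.] [205 333  21  14 248] med [688. 335.  96.] lo [667. 314.  89.] hi [711. 353. 100.]
```

View pics/scenecrop.png

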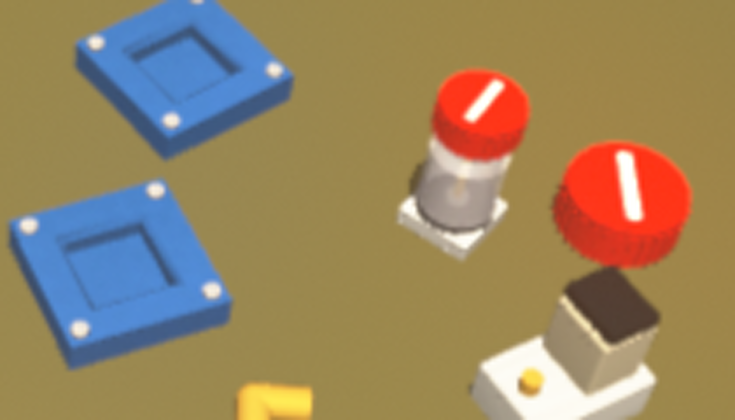

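View pics/sidecrop.png

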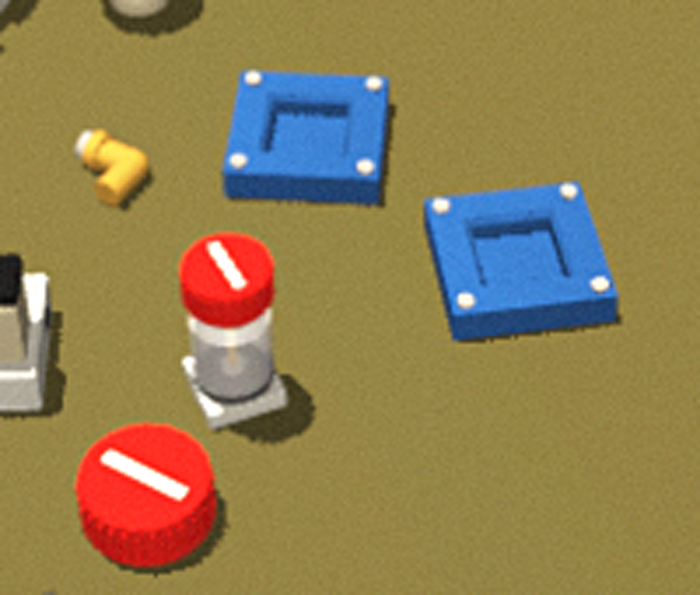

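Of the two look-alike blocks, (364,246) lies at y≈60 and (383,188) at y≈133. The one meant is (364,246), because it is farther to the robot's right. The cap at (467,203) is about 56 mm wide and sits on the reservoir. The loose cap at (508,228) is about 80 mm wide, so it is a decoy. Both crops confirm this. I'll bring the wrist camera over for a close measurement.

>>> step_arm(motion=[[0.516, -0.664, -0.05, 0, 0, 0], [0.516, -0.664, -0.05, 0, 0, 0], [0.516, -0.664, -0.05, 0, 0, 0], [0.516, -0.664, -0.05, 0, 0, 0], [0.516, -0.664, -0.05, 0, 0, 0], [0.516, -0.664, -0.05, 0, 0, 0], [0.516, -0.664, -0.05, 0, 0, 0], [0.516, -0.664, -0.05, 0, 0, 0], [0.516, -0.664, -0.05, 0, 0, 0], [0.516, -0.664, -0.05, 0, 0, 0], [0.516, -0.664, -0.05, 0, 0, 0], [0.516, -0.664, -0.05, 0, 0, 0]], gripper=0.085)

```text
clock: 1.35
position: [393.9, -55.3, 267.2]
tcp_rot: [0.0, 0.992, 0.124, 0.0]
wrist_force: [0.4, 0.2, 0.3]
grip_width: 85.1
```

>>> step_arm(motion=[[0.147, -0.19, -0.013, 0, 0, 0], [0.147, -0.19, -0.013, 0, 0, 0], [0.147, -0.19, -0.013, 0, 0, 0], [0.147, -0.19, -0.013, 0, 0, 0], [0.147, -0.19, -0.013, 0, 0, 0], [0.147, -0.19, -0.013, 0, 0, 0], [0.147, -0.19, -0.013, 0, 0, 0], [0.147, -0.19, -0.013, 0, 0, 0]])

```text
clock: 2.15
position: [489.0, 162.2, 279.5]
tcp_rot: [0.0, 0.992, 0.123, -0.001]
wrist_force: [-0.6, -0.9, 0.5]
grip_width: 84.8
```

Run:
```python
from h import *
import pickle
s=env.observe(); print(s['clock'],s['position'],s['q'],s['tcp_rot'],s['joint_velocities'].round(3))
m=viewer.camera_model('wrist'); print(m['position'],rot(m['rotation']).round(3))
p,d=viewer.capture('wrist'); save('wrist1',p); pickle.dump((m,p,d,s),open('w1.pkl','wb'))
```

```text
2.15 [489.01429725 162.19831346 279.49336987] [ 1.67384257e-01 -7.26872716e-02  1.74608374e+00 -4.22030923e-04
  1.46927004e+00  1.49093331e+00] [ 2.33205263e-04  9.92365509e-01  1.23330305e-01 -5.27232422e-04] [-0.017 -0.013  0.004  0.    -0.001  0.003]
[554.40144947 178.29240443 422.51772215] [[ 0.245 -0.934 -0.261]
 [-0.969 -0.236 -0.066]
 [ 0.     0.269 -0.963]]
```

View pics/wrist1.png

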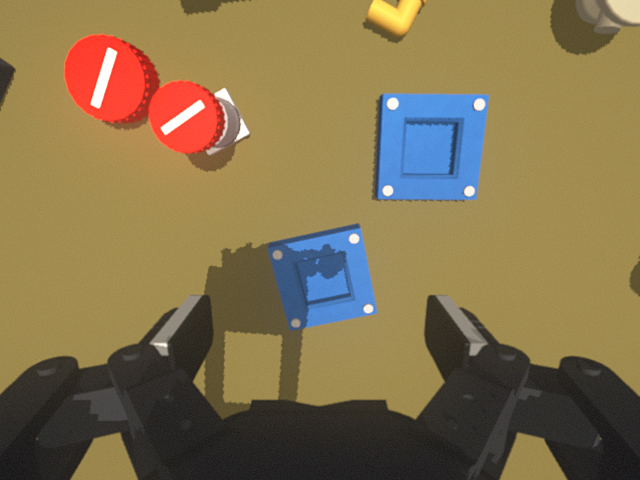

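The wrist view shows the target block's four screws near (392,104), (479,104), (470,191) and (388,191). The reservoir's cap with its bar is at (185,117), and part of the foot shows at (225,125). I'll measure these.

Run:
```python
from h import *
import pickle
m,p,d,s=pickle.load(open('w1.pkl','rb'))
ms={n:pickle.load(open(n+'0_m.pkl','rb')) for n in('scene','side')}
def white(p): return (p.min(2)>150)
def red(p):
    h=cv2.cvtColor(p,cv2.COLOR_RGB2HSV); return ((h[...,0]<8)|(h[...,0]>172))&(h[...,1]>150)&(h[...,2]>120)
imgs={'wrist':p,'scene':np.load('scene0_p.npy'),'side':np.load('side0_p.npy')}; ms['wrist']=m
box={'wrist':(150,80,225,155),'scene':(452,188,484,218),'side':(269,325,300,356)}
bar={}
for n in imgs:
    x0,y0,x1,y1=box[n]; im=imgs[n]; mk=np.zeros(im.shape[:2],bool)
    mk[y0:y1,x0:x1]=True
    rm=red(im)&mk
    hull=np.zeros(im.shape[:2],np.uint8)
    k=max(comps(rm),key=lambda c:c[1][4])[0]
    cv2.fillConvexPoly(hull,cv2.convexHull(np.argwhere(k)[:,::-1].astype(np.int32)),1)
    er=cv2.erode(hull,np.ones((3,3)))
    w=er.astype(bool)&(im[...,1]>140)
    c=max(comps(w,10),key=lambda c:c[1][4]); 
    rect=cv2.minAreaRect(np.argwhere(c[0])[:,::-1].astype(np.float32)); bar[n]=c[2]; print(n,'bar',c[2],rect)
    b=cv2.boxPoints(rect); e=sorted([(np.linalg.norm(b[i]-b[(i+1)%4]),i) for i in range(4)])
    i,j=e[0][1],e[1][1]; ends=np.array([(b[i]+b[(i+1)%4])/2,(b[j]+b[(j+1)%4])/2])
    P=onz(ms[n],ends,114); print('  ends',P.round(1).tolist(),'yaw',np.arctan2(*(P[1]-P[0])[[1,0]]))
print('tri w+sc+sd',tri([ms[n] for n in imgs],[bar[n] for n in imgs]).round(1))
for a,b in (('wrist','scene'),('wrist','side'),('scene','side')): print(a,b,tri([ms[a],ms[b]],[bar[a],bar[b]]).round(1))
# screws
for n in imgs:
    im=imgs[n]; h=cv2.cvtColor(im,cv2.COLOR_RGB2HSV)
    x0,y0,x1,y1={'wrist':(370,85,500,210),'scene':(330,220,398,276),'side':(280,277,335,322)}[n]
    mk=np.zeros(im.shape[:2],bool); mk[y0:y1,x0:x1]=True
    w=(im[...,0]>130)&(h[...,1]<90)&mk
    cs=[c[2] for c in comps(w,3)]; bar['s'+n]=cs
    print(n,'screws',[(c[2].round(1).tolist(),c[1][4]) for c in comps(w,3)])
    P=onz(ms[n],cs,25); print(P.round(1)[:,:2].tolist(),'mean',P.mean(0).round(1))
crop=cv2.resize(p[60:180,130:270],None,fx=5,fy=5,interpolation=cv2.INTER_CUBIC); save('w1crop',crop)
crop=cv2.resize(p[80:215,365:505],None,fx=4.4,fy=4.4,interpolation=cv2.INTER_CUBIC); save('w1cropb',crop)
```

```text
wrist bar [182.42740286 116.89366053] ((182.33782958984375, 116.97296905517578), (9.881049156188965, 49.870235443115234), 54.46232223510742)
  ends [[558.4, 275.5, 114.0], [528.0, 304.3, 114.0]] yaw 2.382423411410946
scene bar [467.98214286 198.25      ] ((468.0573425292969, 198.13113403320312), (3.841106414794922, 14.2120943069458), 39.80556869506836)
  ends [[528.0, 305.4, 114.0], [558.4, 276.3, 114.0]] yaw -0.7627162394589088
side bar [284.26865672 335.25373134] ((284.3461608886719, 335.26922607421875), (15.254255294799805, 4.160251140594482), 56.3099365234375)
  ends [[558.3, 276.6, 114.0], [527.7, 306.0, 114.0]] yaw 2.376633001421105
tri w+sc+sd [543.3 290.5 113.1]
wrist scene [543.5 290.2 113.7]
wrist side [543.5 290.2 112.6]
scene side [543.2 290.8 113.3]
wrist screws [([432.1, 93.1], np.int32(106)), ([481.4, 148.6], np.int32(138)), ([392.4, 103.2], np.int32(121)), ([478.8, 104.1], np.int32(126)), ([387.3, 190.1], np.int32(104)), ([468.9, 190.8], np.int32(103))]
[[626.7, 75.2], [587.0, 5.5], [607.1, 112.1], [628.7, 24.4], [519.2, 90.5], [540.8, 2.5]] mean [584.9  51.7  25. ]
scene screws [([374.0, 223.1], np.int32(30)), ([366.5, 222.5], np.int32(6)), ([355.5, 225.5], np.int32(6)), ([361.0, 224.0], np.int32(3)), ([348.5, 227.5], np.int32(6)), ([343.0, 229.0], np.int32(3)), ([337.7, 233.2], np.int32(31)), ([387.0, 238.5], np.int32(4)), ([390.0, 252.6], np.int32(25)), ([352.4, 263.6], np.int32(25))]
[[517.2, 92.3], [513.6, 75.2], [520.1, 48.5], [516.9, 61.8], [524.5, 31.5], [527.8, 18.3], [539.2, 4.6], [566.4, 114.0], [607.3, 113.5], [628.8, 26.1]] mean [546.2  58.6  25. ]
side screws [([291.9, 281.4], np.int32(19)), ([304.0, 280.0], np.int32(11)), ([319.0, 281.0], np.int32(3)), ([326.4, 282.9], np.int32(21)), ([287.8, 305.5], np.int32(18)), ([324.0, 307.2], np.int32(19))]
[[628.5, 25.3], [600.4, 10.3], [561.8, 2.1], [541.2, 3.3], [606.2, 114.4], [518.9, 92.7]] mean [576.2  41.3  25. ]
```

View pics/w1crop.png

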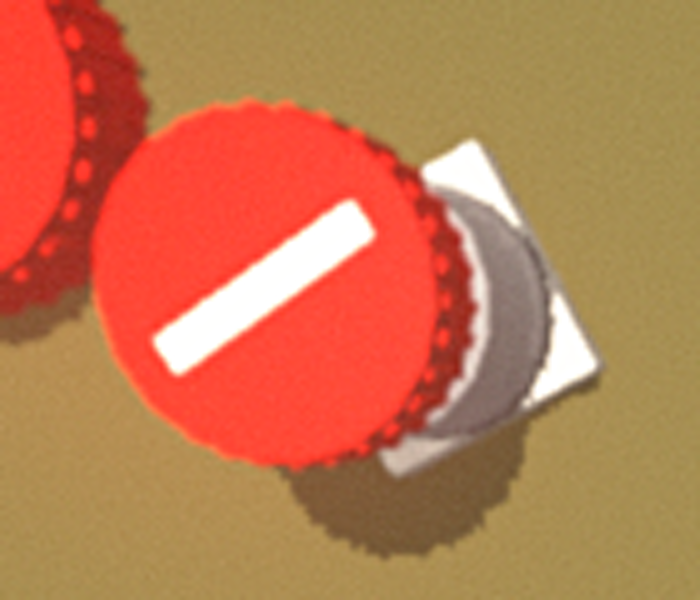

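View pics/w1cropb.png

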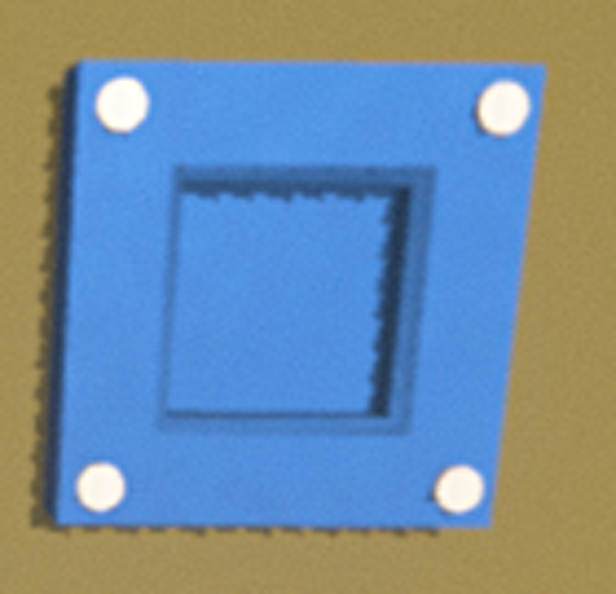

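Run:
```python
from h import *
import pickle
m,p,d,s=pickle.load(open('w1.pkl','rb'))
px=np.array([[475,142],[598,362],[400,473]])/5+[129.5,59.5]
P=onz(m,px,14); print(P.round(1)); 
for a,b in((0,1),(1,2)): print(np.linalg.norm(P[b]-P[a]),np.arctan2(*(P[b]-P[a])[[1,0]]))
c=(P[0]+P[2])/2; print('foot centre',c)
ms={n:pickle.load(open(n+'0_m.pkl','rb')) for n in('scene','side')}
W=[[392.4,103.2],[478.8,104.1],[387.3,190.1],[468.9,190.8]]
S=[[390,252.6],[352.4,263.6],[374,223.1],[337.7,233.2]]
D=[[287.8,305.5],[291.9,281.4],[324,307.2],[326.4,282.9]]
T=np.array([tri([m,ms['scene'],ms['side']],[w,a,b]) for w,a,b in zip(W,S,D)]); print(T.round(1),T.mean(0))
C=cloud(m,d); print('pocket floor',np.nanmedian(C[135:160,415:445,2]),'block top',np.nanmedian(C[110:185,384:392,2]),'cap top',np.nanmedian(C[100:135,165:195,2]),'bench',np.nanmedian(C[195:240,300:360,2]))
# crop side, scene of foot
im=np.load('scene0_p.npy'); save('scf',cv2.resize(im[215:250,435:485],None,fx=14,fy=14,interpolation=cv2.INTER_CUBIC))
```

```text
[[579.7 286.9  14. ]
 [542.1 252.8  14. ]
 [508.2 290.8  14. ]]
50.685670358563584 -2.4053372062890124
50.87646707374765 2.299819555414233
foot centre [543.97102324 288.82606299  14.        ]
[[606.9 112.9  24.2]
 [628.7  25.4  25.3]
 [518.8  91.8  25.6]
 [540.7   4.1  26.6]] [573.79562216  58.53481799  25.43645703]
pocket floor 8.425729080185988 block top 24.409642160426188 cap top 114.68463484073192 bench 0.7113590139094867
```

View pics/scf.png

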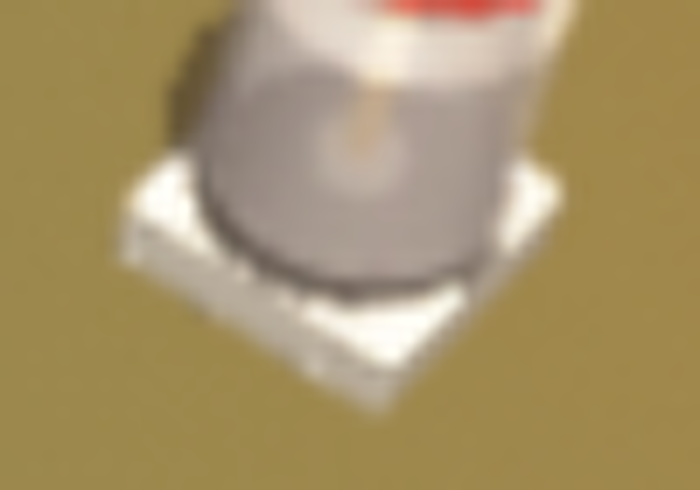

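Measurements:
- **Cap:** centre about (543.3, 290.4), with its top at about 113.5.
- **Reservoir:** yaw ≈ -0.838. The bar is at -0.762, so the cap is 0.08 rad ahead of the reservoir.
- **Block:** centre about (573.8, 58.5), yaw ≈ 0.24, with the pocket floor at about 8.

Next I go over the cap.

>>> step_arm(motion=[[0.03, -0.04, 0, 0, 0, 0], [0.06, -0.08, 0, 0, 0, 0], [0.084, -0.111, 0.01, 0, 0, 0], [0.084, -0.111, 0.05, 0, 0, 0], [0.084, -0.111, 0.09, 0, 0, 0], [0.084, -0.111, 0.12, 0, 0, 0], [0.084, -0.111, 0.14, 0, 0, 0], [0.084, -0.111, 0.149, 0, 0, 0], [0.084, -0.111, 0.149, 0, 0, 0]])

```text
clock: 3.1
position: [543.1, 289.7, 129.9]
tcp_rot: [0.0, 0.992, 0.123, -0.001]
wrist_force: [-0.1, -0.2, 0.4]
grip_width: 84.9
```

Run:
```python
from h import *
import pickle
s=env.observe(); print(s['clock'],s['position'],s['q'],s['tcp_rot'],s['joint_velocities'].round(3))
m=viewer.camera_model('wrist'); print(m['position'])
print(proj(m,[[543.3,290.4,114]]))
p,d=viewer.capture('wrist'); save('wrist2',p); pickle.dump((m,p,d,s),open('w2.pkl','wb'))
```

```text
3.1 [543.13625742 289.74505825 129.88159564] [ 3.62087704e-01  2.88629928e-01  1.64198788e+00 -1.14817737e-04
  1.21330368e+00  1.68671870e+00] [ 3.27887450e-04  9.92431738e-01  1.22792044e-01 -1.11859184e-03] [ 0.008 -0.027 -0.041  0.001  0.016 -0.   ]
[608.69567417 305.81871791 272.76830771]
[[316.06404903 284.18654516]]
```

View pics/wrist2.png

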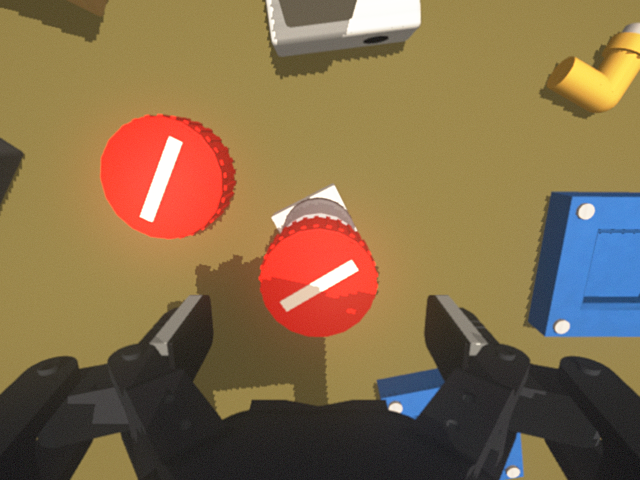

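The cap is centred between the fingers at about (319,286). Now I descend and grip.

>>> step_arm(motion=[[0, 0, 0.02, 0, 0, 0], [0, 0, 0.04, 0, 0, 0], [0, 0, 0.05, 0, 0, 0], [0, 0, 0.05, 0, 0, 0], [0, 0, 0.05, 0, 0, 0]])

```text
clock: 3.65
position: [544.6, 291.4, 82.3]
tcp_rot: [-0.0, 0.992, 0.124, 0.001]
wrist_force: [-0.2, 0.2, 0.6]
grip_width: 85.0
```

>>> step_arm(motion=[[0, 0, 0, 0, 0, 0], [0, 0, 0, 0, 0, 0], [0, 0, 0, 0, 0, 0], [0, 0, 0, 0, 0, 0], [0, 0, 0, 0, 0, 0], [0, 0, 0, 0, 0, 0]], gripper=0.03, newtons=100)

```text
clock: 4.25
position: [544.8, 291.3, 82.9]
tcp_rot: [-0.0, 0.992, 0.124, 0.001]
wrist_force: [-0.3, -1.5, 5.5]
grip_width: 54.5
```

Run:
```python
from h import *
import pickle
s=env.observe(); print(s)
m=viewer.camera_model('wrist')
p,d=viewer.capture('wrist'); save('wrist3',p); pickle.dump((m,p,d,s),open('w3.pkl','wb'))
```

```text
{'clock': 4.25, 'q': array([ 3.63655996e-01,  3.45379261e-01,  1.66741388e+00, -6.08324742e-04,
        1.12640203e+00,  1.68688899e+00]), 'joint_velocities': array([0.00020069, 0.00070584, 0.00148481, 0.00079913, 0.00129187,
       0.00089853]), 'joint_efforts': array([ 8.83244500e-01, -4.81357813e+01, -3.29770696e+01,  3.67310783e-01,
       -5.55005260e-01,  2.03690637e-02]), 'position': array([544.83317307, 291.25771106,  82.85445443]), 'tcp_rot': array([-1.78892828e-05,  9.92331963e-01,  1.23595156e-01,  1.22970113e-03]), 'wrist_force': array([-0.32967861, -1.51057517,  5.50042205]), 'ft_torque': array([-0.23393735,  0.21065369,  0.07652748]), 'grip_width': 54.4522433685324}
```

View pics/wrist3.png

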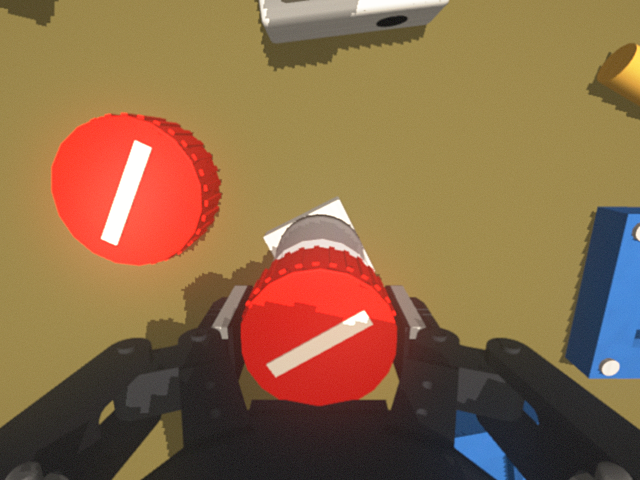

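Gripped: width 54.5 mm, cap centred. I lift, carry over the pocket and turn -0.49 rad in the world (+ about tool z).

>>> step_arm(motion=[[0, 0, -0.01, 0, 0, 0], [0, 0, -0.03, 0, 0, 0], [0, 0, -0.05, 0, 0, 0], [0, 0.02, -0.06, 0, 0, 0], [-0.006, 0.055, -0.06, 0, 0, 0.08], [-0.012, 0.095, -0.06, 0, 0, 0.18], [-0.018, 0.135, -0.06, 0, 0, 0.28], [-0.023, 0.175, -0.06, 0, 0, 0.38], [-0.026, 0.21, -0.06, 0, 0, 0.46], [-0.027, 0.228, -0.06, 0, 0, 0.49], [-0.027, 0.233, -0.06, 0, 0, 0.492], [-0.027, 0.233, -0.06, 0, 0, 0.492]])

```text
clock: 5.5
position: [574.3, 58.4, 140.6]
tcp_rot: [-0.0, 0.993, -0.122, -0.001]
wrist_force: [-0.7, 0.6, -4.7]
grip_width: 54.4
```

Run:
```python
from h import *
import pickle
s=env.observe(); print(s)
for n in('wrist','scene','side'):
    m=viewer.camera_model(n)
    p,d=viewer.capture(n); save(n+'4',p if n=='wrist' else cv2.resize(p[150:310,250:450] if n=='scene' else p[210:350,240:400],None,fx=4,fy=4,interpolation=cv2.INTER_CUBIC)); pickle.dump((m,p,d,s),open(n+'4.pkl','wb'))
```

```text
{'clock': 5.5, 'q': array([-3.55239370e-02,  1.89464446e-01,  1.73897014e+00,  4.30283824e-04,
        1.21422467e+00,  1.77995299e+00]), 'joint_velocities': array([ 0.03214956, -0.00193699,  0.00237136,  0.01183919,  0.0006724 ,
        0.00575286]), 'joint_efforts': array([-1.18809544e+00, -4.85625064e+01, -3.90759158e+01, -1.96633944e-01,
       -2.33099697e-02, -5.74536645e-02]), 'position': array([574.2989362 ,  58.374395  , 140.62082517]), 'tcp_rot': array([-1.54568954e-04,  9.92516413e-01, -1.22109971e-01, -5.48769848e-04]), 'wrist_force': array([-0.73962178,  0.57154285, -4.71037474]), 'ft_torque': array([ 0.04047424, -0.01103875, -0.0095514 ]), 'grip_width': 54.40261259705809}
```

View pics/wrist4.png

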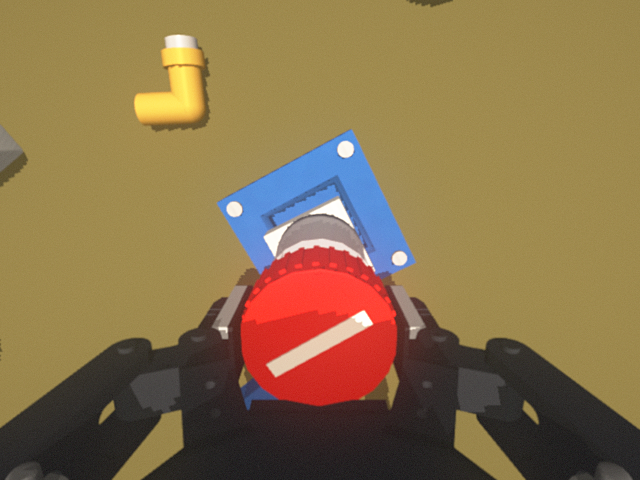

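View pics/scene4.png

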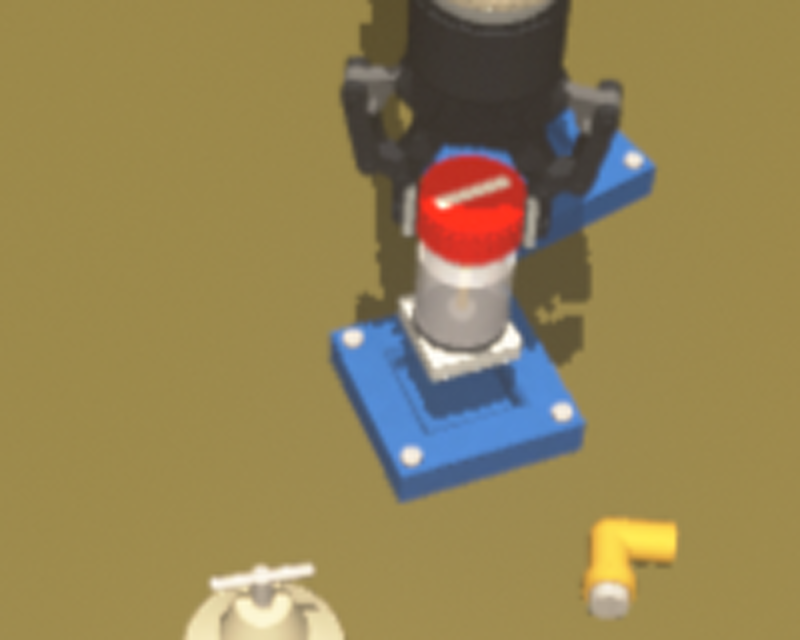

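View pics/side4.png

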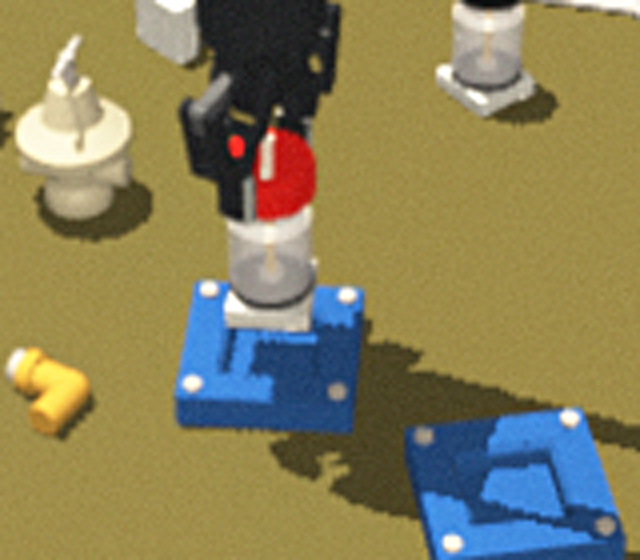

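Alignment looks good. The foot edges are parallel to the pocket in all three views. I'll check numerically before lowering.

Run:
```python
from h import *
import pickle
m,p,d,s=pickle.load(open('wrist4.pkl','rb'))
save('w4c',cv2.resize(p[120:290,200:430],None,fx=3.4,fy=3.4,interpolation=cv2.INTER_CUBIC))
h=cv2.cvtColor(p,cv2.COLOR_RGB2HSV)
w=(p.min(2)>165); w[:, :255]=0; w[:,385:]=0; w[:185]=0; w[280:]=0
k=max(comps(w),key=lambda c:c[1][4])[0]; print(k.sum())
for z in(70,74):
  for uv in ([[345.5,149],[234.5,209],[399.5,258]],):
    pass
B=onz(m,[[345.5,149],[234.5,209],[399.5,258]],25); print('screws',B.round(1),np.arctan2(*(B[0]-B[1])[[1,0]]),np.arctan2(*(B[0]-B[2])[[1,0]]), 'centre',((B[1]+B[2])/2).round(1))
C=cloud(m,d)
Pk=C[k]; print('foot top z',np.nanmedian(Pk[:,2]))
e=np.argwhere(k)
```

```text
533
screws [[627.9  24.7  25. ]
 [606.1 112.7  25. ]
 [539.8   2.8  25. ]] -1.3274549770727173 0.24334558254435423 centre [572.9  57.8  25. ]
foot top z 129.02555398924517
```

View pics/w4c.png

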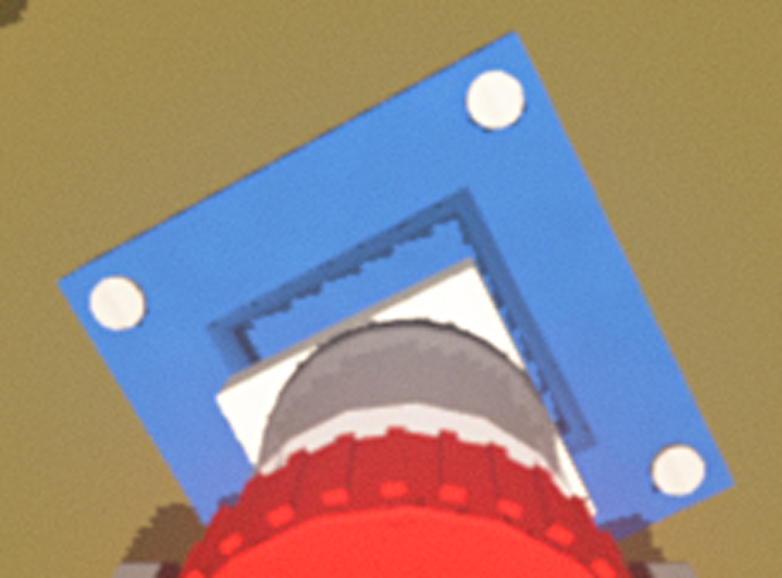

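Run:
```python
from h import *
import pickle
m,p,d,s=pickle.load(open('wrist4.pkl','rb'))
C=cloud(m,d); print('cap top',np.nanmedian(C[320:390,280:360,2]),'foot',[C[y,x].round(1).tolist() for x,y in((272,238),(338,205),(340,215),(370,262))], s['position'])
for z in (72,74):
    P=onz(m,np.array([[217,397],[472,262],[597,513]])/3.4+[199.5,119.5],z)
    print(z,P.round(1),np.arctan2(*(P[1]-P[0])[[1,0]])-0+0,np.arctan2(*(P[1]-P[2])[[1,0]]),'centre',((P[0]+P[2])/2).round(1),np.linalg.norm(P[1]-P[0]),np.linalg.norm(P[1]-P[2]))
```

```text
cap top 172.51205166240754 foot [[589.5, 82.9, 72.0], [599.6, 39.2, 72.2], [593.4, 39.4, 72.2], [559.7, 28.0, 71.6]] [574.2989362   58.374395   140.62082517]
72 [[591.8  87.8  72. ]
 [604.4  37.8  72. ]
 [553.6  26.1  72. ]] -1.322617988558423 0.22741961353268955 centre [572.7  56.9  72. ] 51.481060003608285 52.18615107594045
74 [[592.2  87.3  74. ]
 [604.8  37.9  74. ]
 [554.4  26.2  74. ]] -1.3226179885584246 0.2274196135326894 centre [573.3  56.8  74. ] 50.994495980974 51.69292301125941
```

Foot centre (572.8, 56.9) against block (572.9, 57.8), and yaw 0.238 against 0.243. I shift 0.7 mm and lower; the foot's underside is at about 58.

>>> step_arm(motion=[[0, -0.0007, 0.01, 0, 0, 0], [0, -0.0007, 0.022, 0, 0, 0], [0, -0.0007, 0.03, 0, 0, 0], [0, -0.0007, 0.034, 0, 0, 0], [0, -0.0007, 0.038, 0, 0, 0], [0, -0.0007, 0.042, 0, 0, 0], [0, -0.0007, 0.042, 0, 0, 0]])

```text
clock: 6.35
position: [573.9, 59.3, 97.6]
tcp_rot: [0.0, 0.993, -0.122, -0.001]
wrist_force: [-0.2, 0.1, -6.0]
grip_width: 54.2
```

>>> step_arm(motion=[[0, 0, 0.003, 0, 0, 0], [0, 0, 0.005, 0, 0, 0], [0, 0, 0.0065, 0, 0, 0], [0, 0, 0.0065, 0, 0, 0]])

```text
clock: 6.75
position: [574.6, 59.3, 92.0]
tcp_rot: [0.0, 0.993, -0.122, -0.0]
wrist_force: [0.4, -0.3, -5.7]
grip_width: 54.8
```

Run:
```python
from h import *
s=env.observe(); print(s['clock'],s['position'],s['wrist_force'],s['ft_torque'],s['q'][5])
```

```text
6.75 [574.55807848  59.33956805  92.03631369] [ 0.37168952 -0.26939879 -5.73433571] [-0.00057414  0.04491165  0.03573041] 1.781456691079867
```

>>> step_arm(motion=[[0, 0, 0.001, 0, 0, 0], [0, 0, 0.001, 0, 0, 0]])

```text
clock: 6.95
position: [574.8, 59.3, 91.4]
tcp_rot: [0.0, 0.993, -0.122, 0.0]
wrist_force: [-0.4, 0.3, -6.2]
grip_width: 54.2
```

>>> step_arm(motion=[[0, 0, 0.001, 0, 0, 0], [0, 0, 0.001, 0, 0, 0]])

```text
clock: 7.15
position: [575.3, 59.3, 91.1]
tcp_rot: [0.0, 0.993, -0.122, 0.0]
wrist_force: [-1.4, -0.5, -1.5]
grip_width: 54.6
```

Contact is starting. I push a bit more.

>>> step_arm(motion=[[0, 0, 0.0007, 0, 0, 0], [0, 0, 0.0007, 0, 0, 0]])

```text
clock: 7.35
position: [575.6, 59.2, 91.0]
tcp_rot: [0.0, 0.993, -0.122, 0.001]
wrist_force: [-2.2, -1.5, 5.1]
grip_width: 54.2
```

Run:
```python
from h import *
import pickle
s=env.observe(); print(s['clock'],s['position'],s['wrist_force'],s['ft_torque'],s['tcp_rot'])
for n in('wrist','scene','side'):
    m=viewer.camera_model(n)
    p,d=viewer.capture(n); save(n+'5',cv2.resize(p[120:420,140:500],None,fx=2,fy=2) if n=='wrist' else cv2.resize(p[170:310,290:450] if n=='scene' else p[210:350,240:400],None,fx=4,fy=4,interpolation=cv2.INTER_CUBIC)); pickle.dump((m,p,d,s),open(n+'5.pkl','wb'))
    if n=='wrist': C=cloud(m,d); print('cap top',np.nanmedian(C[320:390,280:360,2]))
```

```text
7.35 [575.61967805  59.17001911  90.97919838] [-2.15184297 -1.48064805  5.13202139] [-0.1056983   0.44742253  0.08430287] [ 5.48510803e-05  9.92555781e-01 -1.21787989e-01  8.39730621e-04]
cap top 122.92461860430109
```

View pics/wrist5.png

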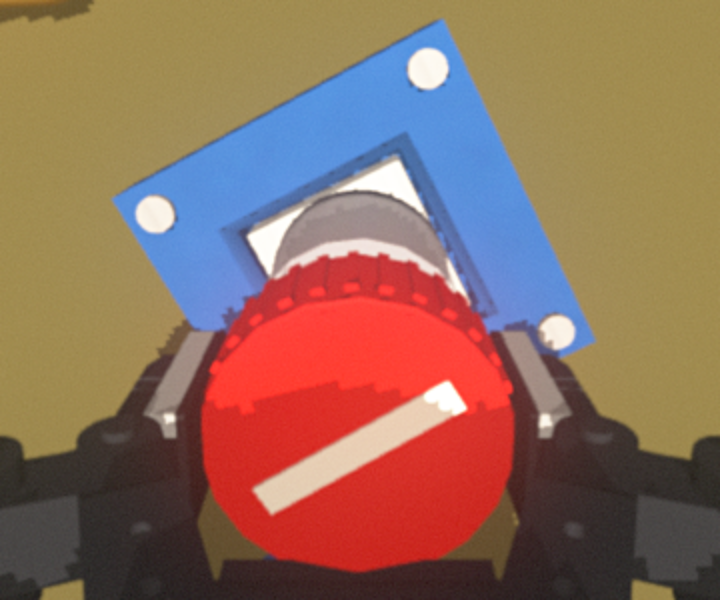

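View pics/scene5.png

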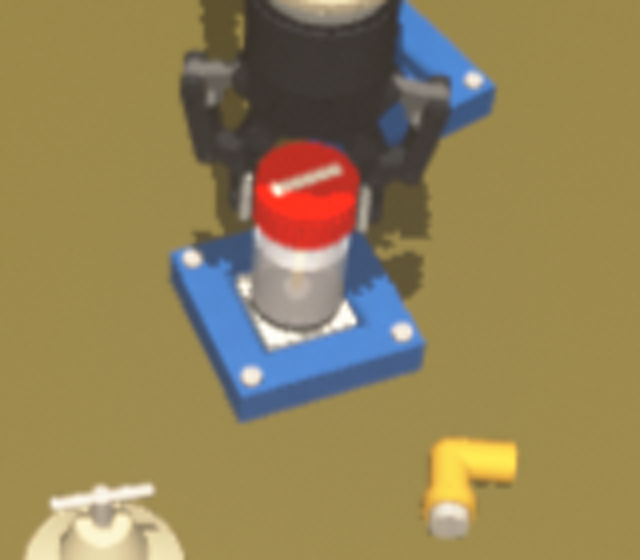

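View pics/side5.png

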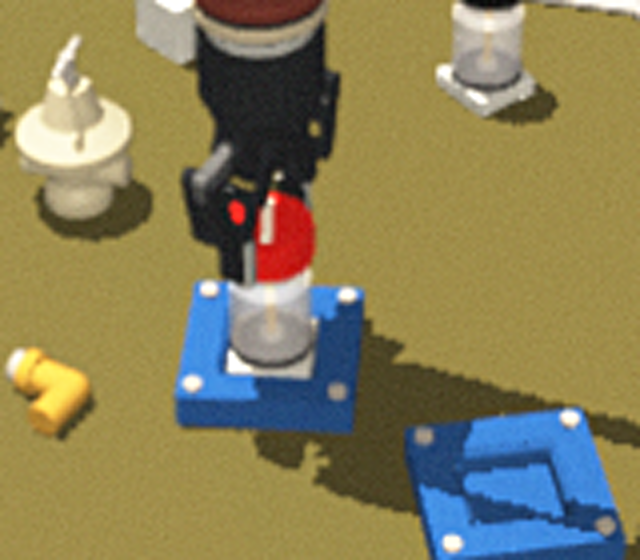

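Seated: the cap top is 8.2 mm higher than it was on the bench, contact is felt, and the foot sits inside the pocket in all three views. Now I untwist, anticlockwise being negative about tool z, with a firmer grip.

>>> step_arm(motion=[[0, 0, 0, 0, 0, 0], [0, 0, 0, 0, 0, -0.05], [0, 0, 0, 0, 0, -0.15], [0, 0, 0, 0, 0, -0.25], [0, 0, 0, 0, 0, -0.35], [0, 0, 0, 0, 0, -0.45], [0, 0, 0, 0, 0, -0.5], [0, 0, 0, 0, 0, -0.5]], newtons=115)

```text
clock: 8.3
position: [576.2, 59.5, 91.0]
tcp_rot: [0.0, 0.992, 0.128, 0.002]
wrist_force: [0.6, -0.5, 4.2]
grip_width: 54.1
```

Run:
```python
from h import *
import pickle
s=env.observe(); print(s['clock'],s['position'],s['wrist_force'],s['ft_torque'],s['tcp_rot'],s['q'])
m=viewer.camera_model('wrist')
p,d=viewer.capture('wrist'); save('wrist6',cv2.resize(p[120:420,140:500],None,fx=2,fy=2))
```

```text
8.3 [576.19182134  59.49132125  90.96039898] [ 0.55919007 -0.46916006  4.17218272] [ 0.18285516 -0.01723156  0.03533994] [7.06465305e-05 9.91812925e-01 1.27689913e-01 1.54994144e-03] [-3.34356788e-02  2.50899609e-01  1.76891853e+00  3.99015843e-04
  1.11869227e+00  1.28110763e+00]
```

View pics/wrist6.png

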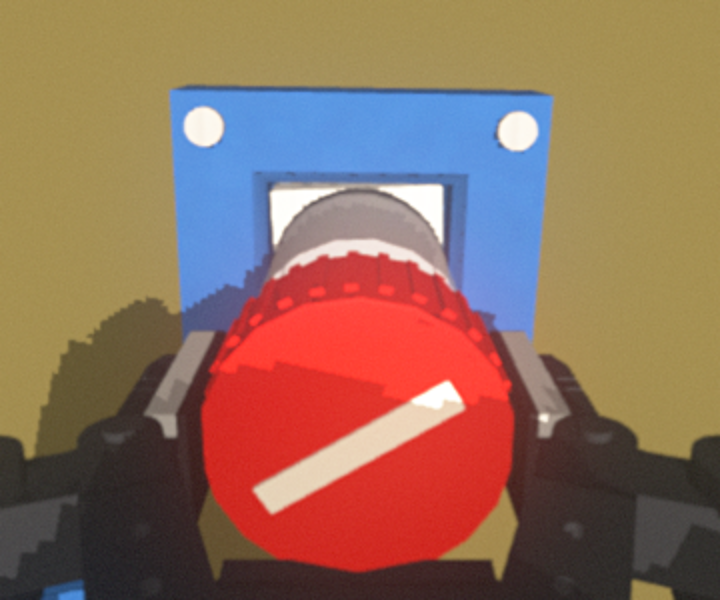

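The cap turned with the gripper with no slip, and the foot stayed in the pocket. I continue.

>>> step_arm(motion=[[0, 0, 0, 0, 0, -0.08], [0, 0, 0, 0, 0, -0.18], [0, 0, 0, 0, 0, -0.28], [0, 0, 0, 0, 0, -0.38], [0, 0, 0, 0, 0, -0.48], [0, 0, 0, 0, 0, -0.58], [0, 0, 0, 0, 0, -0.68], [0, 0, 0, 0, 0, -0.75], [0, 0, 0, 0, 0, -0.78], [0, 0, 0, 0, 0, -0.78]])

```text
clock: 9.35
position: [576.4, 59.7, 91.9]
tcp_rot: [0.001, 0.869, 0.495, 0.002]
wrist_force: [-1.7, 2.5, 11.6]
grip_width: 53.8
```

Run:
```python
from h import *
import pickle
s=env.observe(); print(s['clock'],s['position'],s['wrist_force'],s['ft_torque'],s['tcp_rot'],s['q'])
for n in('wrist','side'):
    m=viewer.camera_model(n)
    p,d=viewer.capture(n); pickle.dump((m,p,d,s),open(n+'7.pkl','wb')); save(n+'7',cv2.resize(p[120:420,140:500],None,fx=2,fy=2) if n=='wrist' else cv2.resize(p[210:350,240:400],None,fx=4,fy=4,interpolation=cv2.INTER_CUBIC))
```

```text
9.35 [576.38258927  59.67937621  91.87530383] [-1.73476078  2.45113149 11.57002979] [ 0.17213934  0.41197272 -0.01447152] [6.95105740e-04 8.69015058e-01 4.94782551e-01 1.60393598e-03] [-3.31758294e-02  2.49869630e-01  1.76822963e+00  5.48995245e-04
  1.12003239e+00  5.02211261e-01]
```

View pics/wrist7.png

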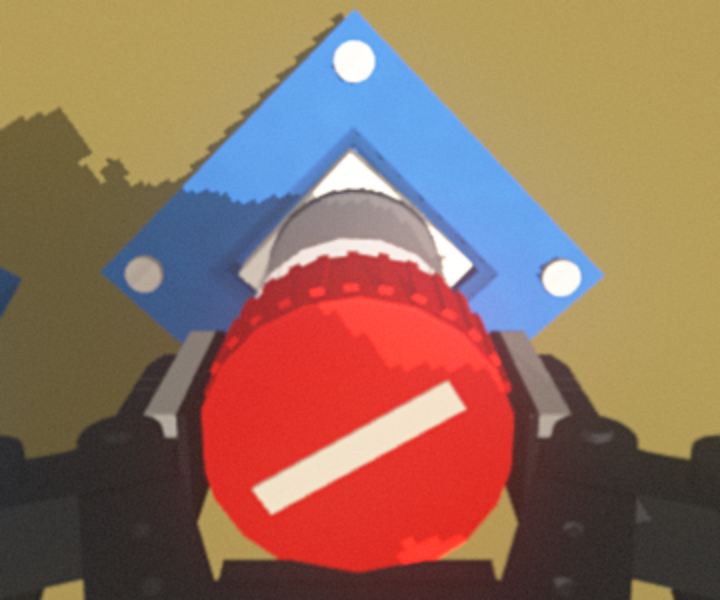

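View pics/side7.png

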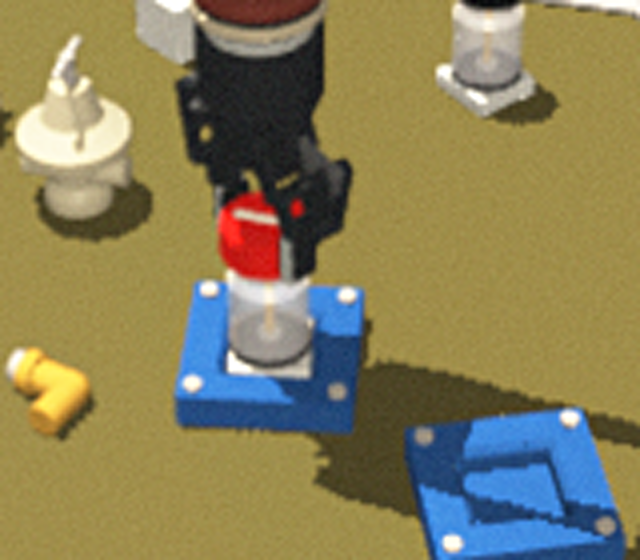

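The upward force rose to about 12 N, which is the seal pushing on a freed cap. The relative turn is about 1.3 rad. I lift slowly.

>>> step_arm(motion=[[0, 0, -0.001, 0, 0, 0], [0, 0, -0.002, 0, 0, 0], [0, 0, -0.004, 0, 0, 0], [0, 0, -0.004, 0, 0, 0]])

```text
clock: 9.85
position: [574.6, 59.3, 93.4]
tcp_rot: [-0.0, 0.869, 0.495, -0.0]
wrist_force: [1.5, 0.6, 0.2]
grip_width: 54.1
```

>>> step_arm(motion=[[0, 0, -0.003, 0, 0, 0], [0, 0, -0.007, 0, 0, 0], [0, 0, -0.012, 0, 0, 0], [0, 0, -0.017, 0, 0, 0], [0, 0, -0.022, 0, 0, 0], [0, 0, -0.026, 0, 0, 0], [0, 0, -0.028, 0, 0, 0], [0, 0, -0.028, 0, 0, 0], [0, 0, -0.028, 0, 0, 0]])

```text
clock: 10.75
position: [574.7, 59.4, 121.6]
tcp_rot: [-0.0, 0.869, 0.495, -0.0]
wrist_force: [-0.4, -0.6, -0.5]
grip_width: 53.8
```

Run:
```python
from h import *
import pickle
s=env.observe(); print(s['clock'],s['position'],s['wrist_force'],s['ft_torque'],s['tcp_rot'],s['joint_velocities'].round(3))
for n in('wrist','side','scene'):
    m=viewer.camera_model(n)
    p,d=viewer.capture(n); pickle.dump((m,p,d,s),open(n+'8.pkl','wb')); save(n+'8',cv2.resize(p[120:420,140:500],None,fx=2,fy=2) if n=='wrist' else cv2.resize(p[170:310,290:450] if n=='scene' else p[210:350,240:400],None,fx=4,fy=4,interpolation=cv2.INTER_CUBIC))
    if n=='wrist': C=cloud(m,d); print('cap top',np.nanmedian(C[320:390,280:360],axis=(0,1)))
    print(n,proj(m,[[573.5,58.5,108],[573.5,58.5,8]]).round(1).tolist())
```

```text
10.75 [574.72121482  59.35756719 121.59970849] [-0.39535403 -0.61273482 -0.52672122] [-0.00148255  0.02104541 -0.00947058] [-5.43654420e-05  8.68860715e-01  4.95056609e-01 -9.41144513e-05] [ 0.001  0.005  0.002  0.002 -0.     0.001]
cap top [571.61013953  53.76227489 153.44334651]
wrist [[317.5, 289.3], [317.8, 234.5]]
side [[306.9, 268.6], [307.8, 298.8]]
scene [[365.4, 218.3], [362.8, 247.6]]
```

View pics/wrist8.png

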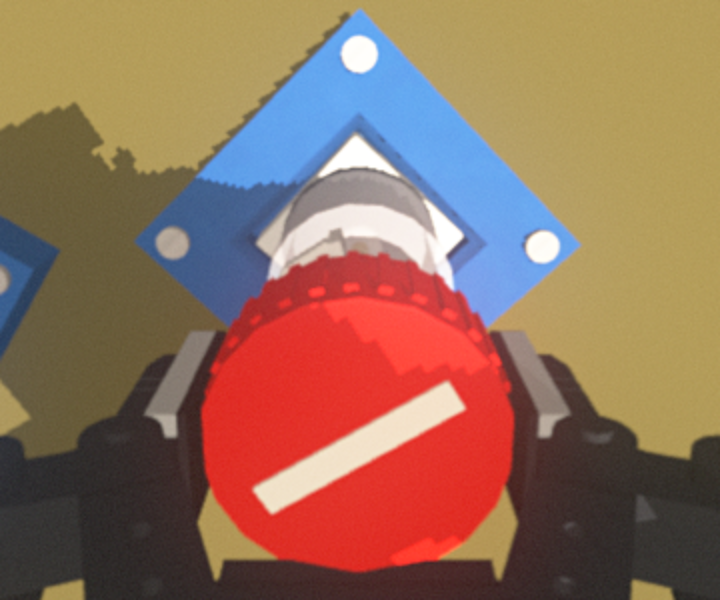

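View pics/side8.png

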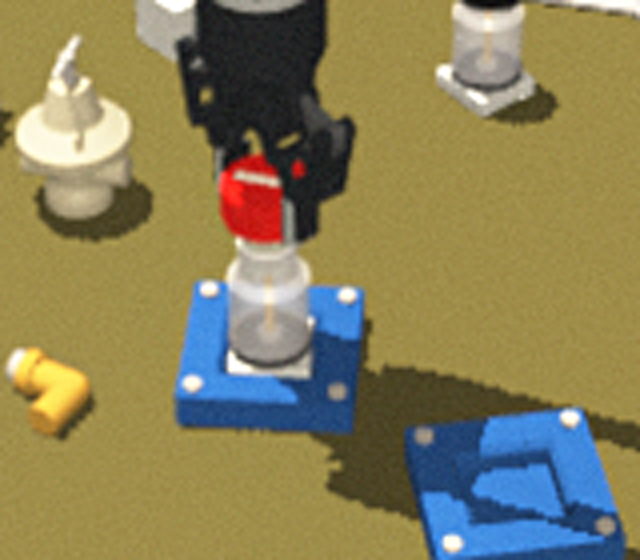

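View pics/scene8.png

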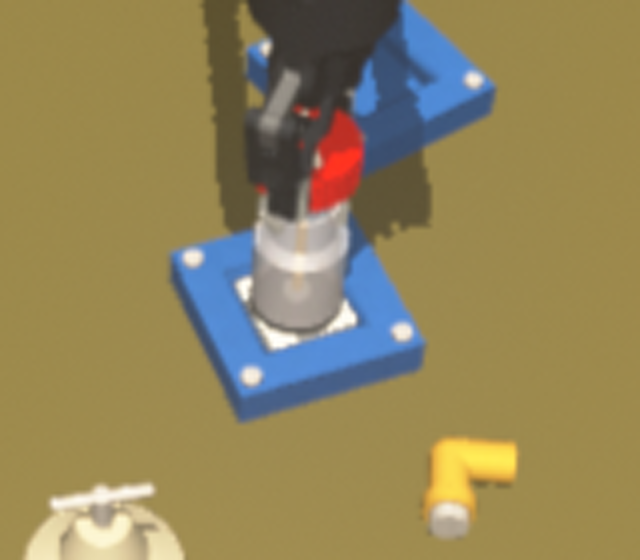

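The cap top is at about 152.7, so the skirt is at about 126.7 and clears the rim (108) by about 19 mm. The foot is still down in the pocket, and the wrist force is near zero. I hand in.

Run:
```python
from h import *
print(env.close_job())
```

```text
the job is handed in; nothing more can be done
None
```

The job is handed in at about 11 s of the 45 s allowed. The reservoir is in the pocket of the right-hand blue block, and the gripper is holding the red cap level above the open mouth.

- **Seating:** I carried the reservoir by its locked cap and lowered it until contact. The cap top then stood 8.2 mm higher than on the bench, against the 8 mm pocket floor. The foot lay inside the pocket in all three views.
- **Untwisting:** I turned the cap 1.28 rad anticlockwise, which puts it about 1.3 rad from the reservoir. The upward push rose to about 12 N, as expected when the lugs come free. The cap did not slip in the fingers.
- **Lift:** The cap came off straight. Its skirt is about 19 mm above the rim and the wrist force is near zero. The last views show the foot still seated; the bystanders in view looked untouched.

**Disagreements:** The TCP reading drifted 1–2 mm during contact. Depth heights read about 0.7 mm high, which I allowed for in the 19 mm figure. No check failed.

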